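Eject the battery pack from the bench charging dock

ROBOT

A 7-joint arm with a two-finger parallel gripper is mounted at the origin on the work surface. World frame = base frame: x ahead of the robot, y to its left, z up, the work surface at z = 0. Lengths are in m, angles in degrees, forces in N, time in s.
With the tool pointing down it reaches from about 0.4 to 0.875 m from the base axis. Payload 6.5 kg.
Tool frame: the origin (TCP) lies between the finger pads; the fingertips stand 8 mm ahead of it and the grasp point (between the pads) lies 11 mm behind it; z points along the fingers, x is the direction in which the jaws open and shut, and the axes are right-handed (so a half turn about z gives the same grasp; the last joint's range is limited). The gripper opens to 88 mm and grips with 3 to 60 N. Pads are 18 mm wide; open, the fingers measure 123 mm over their backs; the gripper's body (75 mm by 187 mm) begins 45 mm behind the grasp point.
Start: joints at [63.53, 30.733, -0.252, 88.115, 0.149, 61.152, -4.079], TCP at [0.251, -0.6, 0.247] pointing down, gripper open.
Joint ranges: [-154.64, 154.64], [-21.42, 123.67], [-72.66, 72.17], [13.99, 137.28], [-74.86, 254.86], [10.95, 109.41], [-158.01, 158.01]. Speed limits (degrees/s): [136.94, 136.94, 180, 180, 180, 180, 180].

INTERFACE

Orientations are given as [roll, pitch, yaw] about the fixed x, y, z axes, in that order (R = Rz(yaw) Ry(pitch) Rx(roll)).
In Python, from cell import manip gives the robot as it stands. Calls block until the motion is done:
- manip.move_to(position, orientation): joint-space move of the TCP to a pose.
- manip.servo_line(position, rotation=None, max_speed=0.15, f_stop=None): straight line of the TCP; rotation=None keeps the orientation; max_speed is the mean speed in m/s. With f_stop (N) it stops when the force on the tool has changed by that much, and returns True; else False.
- manip.goto_joints(angles): joint-space move.
- manip.gripper_to(opening, squeeze=None): opening from 0.0 (shut) to 1.0 (fully open); squeeze is the grip in N (None keeps the last); returns when the fingers have stopped.
- manip.hold(seconds).
- manip.ik(position, orientation): joint angles nearest the present ones, or None.
- manip.observe(): the state.
- manip.get_image(name): name is "side" or "top" or "wrist"; returns a dict with "img" (420x560x3 uint8, blue, green, red), "camera_matrix" (3x3 intrinsics, pixels), "world_from_camera" (4x4, takes a point from camera to world coordinates); the wrist camera has in their place "T_tool_cam" (4x4, takes a point from camera to tool coordinates, whose origin is the TCP and whose axes are the tool frame's). Camera axes: x right, y down, z forward; pixel columns grow to the right and rows downward; lengths in m; the calibration is good to about 2 mm. A picture is of the moment at which its call begins: read the wrist's pose just before it. There is no depth.
A pose or a line that the arm cannot do raises manip.Unreachable and nothing moves.
- manip.close_job(): hands the job in, once; it reports no verdict.
The state is a dict: "time": time; "joint_pos": joint angles; "qvel": joint speeds; "effort": joint torques, N m; "tool_pos": TCP position; "ee_rot": TCP orientation; "ft_force": force on the tool from outside, world axes, zero at the start; "torque": the same for the moment, N m; "finger_gap": opening from 0.0 (shut) to 1.0 (fully open).
Only numpy, scipy, OpenCV 4.12 (cv2) and the standard library are available. Lean on these libraries where they do the work, as an engineer would, in place of code of your own. Each camera call takes 0.05 s, during which the arm holds its last target. There are 200 camera calls.

TASK

A battery pack is held in the charging dock and an adjustable wrench lies in its way on the landing plate: first move the wrench onto the rubber mat. Then push the dock's spring ejector slide all the way to the end of its stroke, gently enough that the pack stays on the landing plate, and let the slide spring back. Finally lay the ejected pack the right way up on the floor of the steel tray; the pack must never touch the wrench, and the other things on the bench stay where they are.

Things in the scene. Friction and masses are not known exactly. Their poses are not given: they have to be found in the camera images.
- dock: Fixed dock: aluminium base 130 mm wide, 8 thick, x from -150 to 160 mm, with a grey covered channel. Origin: under the middle of the channel's mouth, at bench height; x points out of the mouth. Channel: x -150 to 0, 84 mm wide (64 inside), top at z 64, with a 24 mm slot along its cover for the ejector's stem. Bare landing plate: x 0 to 160 mm, top at z 8.
- slide (a joint): Spring ejector slide of the dock: 0 m at rest at the rear, 0.112 m at the end of its stroke, moving towards the dock's +x. It pushes the pack out of the mouth ahead of it and springs back when let go; 2 to 10 N of spring plus drag.
- slide_tab (a point): Middle of the top of the slide's upright black tab (14 mm thick along the dock's x, 54 mm wide, 42 mm tall, z from 72 to 114 mm above the bench), which stands over the slot and is pushed towards the dock's +x. It moves with the slide.
- pack: Battery pack, black with a grey raised top, 110 mm (x) x 60 (y) x 48 (z), the upper 14 mm only 100 x 52; about 0.42 kg. Origin: centre of its underside, z up. It starts inside the dock's channel.
- wrench: Adjustable steel wrench, 172 mm long (x from -85 to +87 mm), 14 mm thick, lying flat. Origin: on the underside near its centre of mass, under the flat handle (24 mm wide, x from -70 to +25 mm); x points to the 48 mm wide jaw head. It starts lying across the dock's landing plate.
- mat: Fixed black rubber tool mat, 230 (x) x 150 (y) x 3 mm. Origin: centre of its underside. Lies to one side of the dock, left or right.
- tray: Fixed open steel tray, 200 (x) x 170 (y) x 35 mm, walls and floor 4 mm. Origin: centre of its underside. Lies on the other side of the dock from the mat.
- spare_pack: Bystander: a second pack like the one in the dock, on the bench. Leave alone.
- oil: Bystander: white oil bottle, 54 mm diameter, 150 mm tall, origin at its foot.
- jar: Bystander: glass jar with steel lid, 66 mm diameter, 70 mm tall, origin at its foot.
- hammer: Bystander: hammer with wooden handle, 260 mm long, lying along its x, origin under its middle.
- driver: Bystander: black-handled screwdriver, 160 mm long, lying along its x, origin under its middle.
- nailer: Bystander: orange cordless nailer lying on its side, about 220 x 200 x 55 mm, origin under the middle of its body.
- tin: Bystander: tin can, 90 mm diameter, 110 mm tall, origin at its foot.
There are look-alikes about, which are no part of the job. What is shaped like the pack but blue or pink is not meant.

How it is judged:
By the outcome, as a careful person would: the job done as asked, in the order asked, and still so for the second after the job is handed in, with the robot touching nothing.
It also fails if it takes over 72 s, if anything falls off the work surface, if the arm or the gripper's body presses on something with over 40 N, if the wrist force passes 120 N, or if a joint passes its speed limit or range.

## Working session

There is one attempt and no reset: what is moved stays moved. The work goes in short steps, each a Python script; the robot and the scene stay as the last script left them, time stands still between calls to the robot, and variables do not carry over. Pictures are saved under pics/ and viewed, about 8 in all and at most 12, crops included, and the job is handed in when it is done.

```bash
mkdir -p pics; ls; cat > h.py <<'E'
import numpy as np, cv2
from cell import manip
def grab(n,f):
    o=manip.observe(); r=manip.get_image(n); cv2.imwrite(f'pics/{f}.png',r['img'])
    if n=='wrist':
        from scipy.spatial.transform import Rotation as R
        T=np.eye(4);T[:3,:3]=R.from_euler('xyz',o['ee_rot'],degrees=True).as_matrix();T[:3,3]=o['tool_pos']
        W=T@r['T_tool_cam']
    else: W=r['world_from_camera']
    np.savez(f'pics/{f}.npz',K=r['camera_matrix'],W=W); return r['img']
def w(f,u,v,z):
    d=np.load(f'pics/{f}.npz'); W=d['W']
    r=W[:3,:3]@np.linalg.inv(d['K'])@[u,v,1]; c=W[:3,3]
    return (c+r*(z-c[2])/r[2])[:2]
def p(f,P):
    d=np.load(f'pics/{f}.npz'); W=np.linalg.inv(d['W']); q=d['K']@(W[:3,:3]@P+W[:3,3]); return q[:2]/q[2]
E
python3 - <<'E'
from h import *
for n in ['top','side']:
    im=grab(n,n+'0'); cv2.imwrite(f'pics/{n}0b.png',cv2.resize(im,(800,600)))
    d=np.load(f'pics/{n}0.npz'); print(d['K'],d['W'])
o=manip.observe(); print(o)
E
```

```text
pics
[[400.79975779   0.         283.39931557]
 [  0.         400.79975779 204.60761815]
 [  0.           0.           1.        ]] [[-0.01051905 -0.99838742  0.05578449  0.41362463]
 [-0.99992391  0.01014291 -0.00702158 -0.01360784]
 [ 0.00644444 -0.05585411 -0.99841814  1.30757937]
 [ 0.          0.          0.          1.        ]]
[[546.72285451   0.         279.44654658]
 [  0.         546.72285451 209.70780527]
 [  0.           0.           1.        ]] [[-0.90565921 -0.26317593  0.33244524 -0.06865041]
 [-0.42396172  0.57345151 -0.70100629  1.14984624]
 [-0.00615324 -0.77581686 -0.63092816  1.15285553]
 [ 0.          0.          0.          1.        ]]
{'time': 0.1, 'joint_pos': array([63.52959925, 30.77281705, -0.25492615, 88.16516941,  0.14994968,
       61.15169782, -4.07906822]), 'qvel': array([ 0.05831382,  0.03681241, -0.08703358, -0.10285972,  0.02696351,
        0.06515964, -0.07301491]), 'effort': array([ 2.12743093e-03, -5.72081816e+01,  9.93491225e-01, -2.52231824e+01,
       -5.62085747e-02,  1.34407196e-02, -4.18916230e-06]), 'tool_pos': array([ 0.25038299, -0.59925052,  0.24592952]), 'ee_rot': array([ 1.79992847e+02,  8.90697143e-02, -6.73170856e+01]), 'ft_force': array([-0.01774665, -0.03360114,  0.42886815]), 'torque': array([ 0.02335911, -0.01587795, -0.03202477]), 'finger_gap': 1.0006654568754514}
```

View pics/top0b.png

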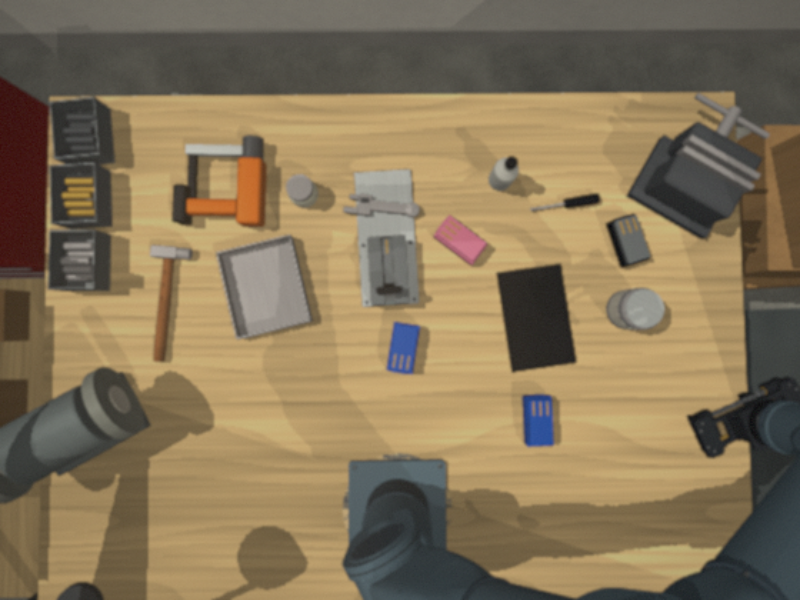

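View pics/side0b.png

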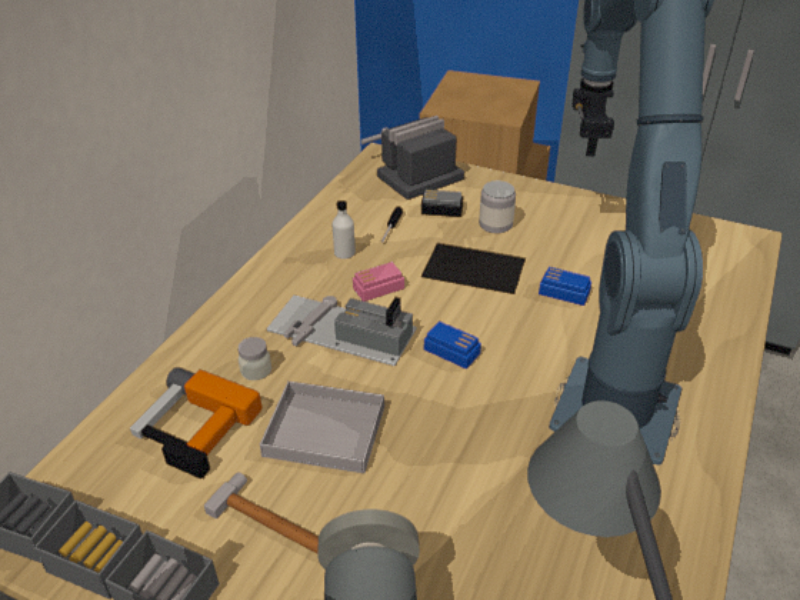

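Top view (800-px scale): dock at (388,240) with its mouth up (+x), the wrench across the plate at (383,206), the mat at (537,317) and the tray at (265,287). The look-alikes are blue packs at (404,348) and (538,420), and a pink one at (461,240). The black pack at (628,240) is the spare. The pack I want is inside the dock. Next an enlarged crop.

```bash
python3 - <<'E'
from h import *
im=cv2.imread('pics/top0.png')
a=im[108:222,232:308]; b=im[160:265,150:222]; c=im[180:262,345:405]
cv2.imwrite('pics/c1.png',cv2.resize(a,None,fx=5,fy=5,interpolation=cv2.INTER_CUBIC))
# tray corners / mat by subimage
d=np.zeros((600,800,3),np.uint8)
B=cv2.resize(b,None,fx=5.4,fy=5.4,interpolation=cv2.INTER_CUBIC);C=cv2.resize(c,None,fx=6,fy=6,interpolation=cv2.INTER_CUBIC)
d[:B.shape[0],:B.shape[1]]=B; d[:C.shape[0],400:400+C.shape[1]]=C
cv2.imwrite('pics/c2.png',d)
E
```

```text
(no output)
```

View pics/c1.png

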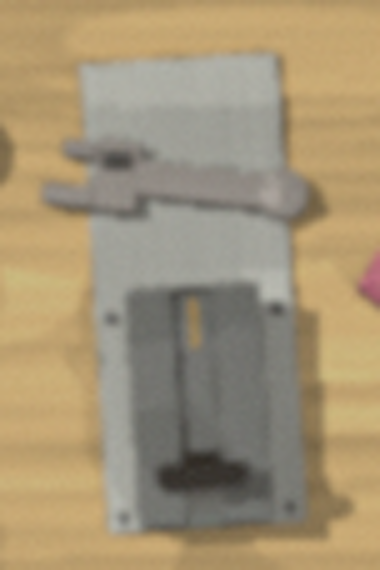

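View pics/c2.png

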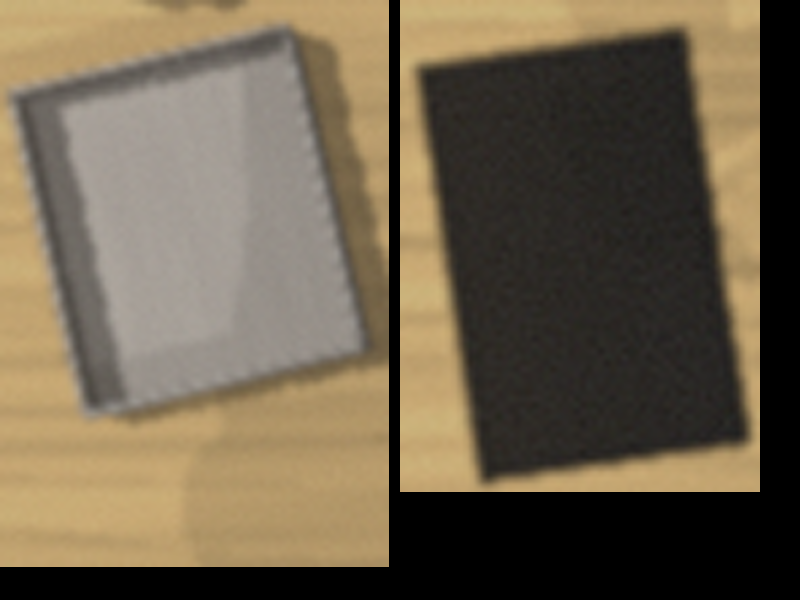

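```bash
python3 - <<'E'
from h import *
def W(c,s,ox,oy,z): return np.array([w('top0',ox+(u+.5)/s-.5,oy+(v+.5)/s-.5,z) for u,v in c])
def show(n,P): print(n,P.round(3).tolist(),'mean',P.mean(0).round(4), 'sides',[round(float(np.linalg.norm(P[i]-P[(i+1)%len(P)])),3) for i in range(len(P))],'ang',[round(float(np.degrees(np.arctan2(*(P[(i+1)%len(P)]-P[i])[::-1]))),1) for i in range(len(P))])
show('dock',W([(82,65),(277,55),(308,526),(108,530)],5,232,108,.008))
show('tray',W([(12,92),(290,30),(370,350),(88,413)],5.4,150,160,.035))
show('mat',W([(20,68),(285,30),(348,440),(83,480)],6,345,180,.003))
show('mouth',W([(128,290),(258,283)],5,232,108,.064))
show('tabtop',W([(160,472),(246,472)],5,232,108,.114))
show('wrench end,tip',W([(308,195),(42,172)],5,232,108,.02))
show('handle',W([(284,196),(150,179)],5,232,108,.022))
for n,q in dict(oil=(497,185),jar=(300,190),tin=(622,308),pinkTL=(461,240),blue=(404,348),spare=(628,240)).items(): print(n,w('top0',q[0]*.7,q[1]*.7,.03).round(3))
E
```

```text
dock [[0.764, 0.091], [0.769, -0.038], [0.459, -0.054], [0.458, 0.075]] mean [0.6126 0.0186] sides [0.128, 0.31, 0.13, 0.306] ang [-87.5, -176.9, 90.6, 2.8]
tray [[0.578, 0.396], [0.614, 0.232], [0.424, 0.185], [0.389, 0.35]] mean [0.5012 0.2906] sides [0.168, 0.195, 0.169, 0.195] ang [-77.8, -166.1, 102.0, 13.6]
mat [[0.529, -0.234], [0.549, -0.379], [0.326, -0.408], [0.306, -0.264]] mean [ 0.4273 -0.3213] sides [0.146, 0.225, 0.145, 0.225] ang [-82.4, -172.7, 97.9, 7.6]
mouth [[0.606, 0.058], [0.61, -0.023]] mean [0.6078 0.0176] sides [0.081, 0.081] ang [-87.4, 92.6]
tabtop [[0.489, 0.037], [0.488, -0.014]] mean [0.4884 0.0113] sides [0.051, 0.051] ang [-90.6, 89.4]
wrench end,tip [[0.674, -0.056], [0.69, 0.116]] mean [0.6821 0.0298] sides [0.173, 0.173] ang [84.5, -95.5]
handle [[0.673, -0.041], [0.685, 0.046]] mean [0.6788 0.0025] sides [0.088, 0.088] ang [82.2, -97.8]
oil [ 0.726 -0.233]
jar [0.718 0.211]
tin [ 0.445 -0.508]
pinkTL [ 0.601 -0.15 ]
blue [ 0.361 -0.019]
spare [ 0.598 -0.526]
```

```bash
python3 - <<'E'
from h import *
manip.move_to([.68,.02,.22],[180,0,-7]); manip.gripper_to(.55,15)
im=grab('wrist','w1'); o=manip.observe(); print(o['time'],o['tool_pos'],o['ee_rot'],o['joint_pos'],o['finger_gap'])
for n,P in dict(mouth=[.609,.0175,.064],worig=[.682,.029,.022],tab=[.489,.011,.114]).items(): print(n,p('w1',P))
cv2.imwrite('pics/w1b.png',cv2.resize(im,(800,600)))
E
```

```text
3.5417 [0.68001782 0.02003109 0.22001929] [-1.79999314e+02 -2.05438154e-03 -6.99945840e+00] [ 14.88390407  39.0630741  -32.18737423  82.90076195  21.86809391
  64.32227933 -28.0260093 ] 0.5488798098959702
mouth [192.88558948 205.60290159]
worig [275.13745443 173.17129167]
tab [ 20.81189641 251.46338603]
```

View pics/w1b.png

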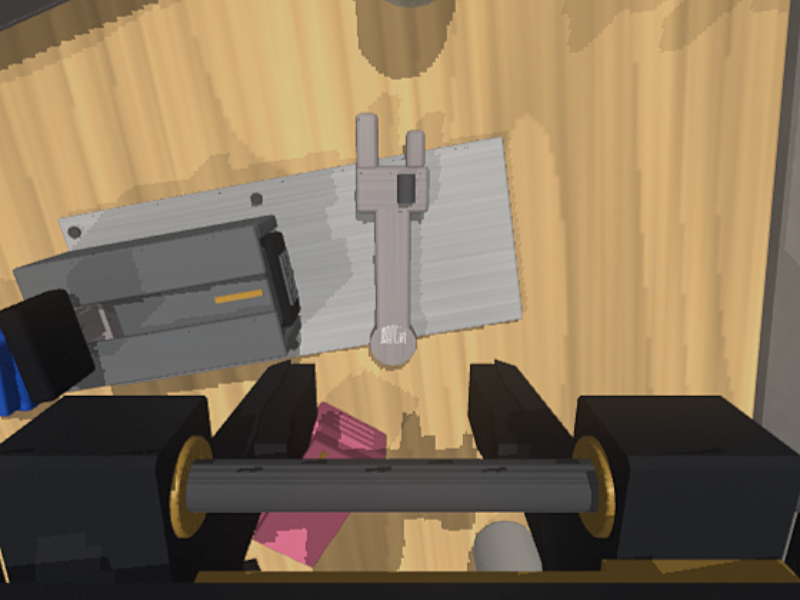

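The wrench runs from (393,367) to (368,113), with its handle centreline at about (394,315)-(393,215). The plate's end corners are at (502,138) and (522,319).

```bash
python3 - <<'E'
from h import *
f=lambda u,v,z:w('w1',u*.7,v*.7,z)
a=f(393.5,315,.022);b=f(393,215,.022); print('handle',a,b,np.degrees(np.arctan2(*(b-a)[::-1])))
e=f(393,367,.015); print('end',e, 'shoulder(x=+25ish)',f(392,212,.022))
print('tips',f(367,113,.02),f(415,130,.02))
c1,c2=f(502,138,.008),f(522,319,.008); print('plate end',c1,c2,np.linalg.norm(c1-c2),(c1+c2)/2,np.degrees(np.arctan2(*(c1-c2)[::-1]))-90)
c3=f(61,218,.008); print('rear corner',c3,np.linalg.norm(c3-c1),np.degrees(np.arctan2(*(c1-c3)[::-1])))
E
```

```text
handle [ 0.67649803 -0.01853344] [0.68459282 0.05048018] 83.3101932372024
end [ 0.67099268 -0.06082682] shoulder(x=+25ish) [0.68417782 0.05251057]
tips [0.67610445 0.11541318] [0.70490505 0.10166671]
plate end [0.76184153 0.09002534] [ 0.7687183  -0.03770472] 0.12791504110183372 [0.76527991 0.02616031] 3.081732131536171
rear corner [0.45750619 0.07462019] 0.304724982108133 2.897781817413651
```

```bash
python3 - <<'E'
from h import *
R=[180,0,-6.7]
manip.move_to([.681,.02,.10],R)
print(manip.servo_line([.681,.02,.0195],max_speed=.06,f_stop=8))
manip.gripper_to(0,30); o=manip.observe(); print(o['time'],o['tool_pos'],o['finger_gap']*88,o['ft_force'])
manip.servo_line([.681,.02,.16],max_speed=.12)
o=manip.observe(); print(o['finger_gap']*88,o['ft_force'])
manip.servo_line([.422,-.322,.14],[180,0,-82.4],max_speed=.15)
im=grab('wrist','w2'); im2=grab('side','s2'); o=manip.observe(); print(o['time'],o['tool_pos'],o['ee_rot'],o['joint_pos'])
cv2.imwrite('pics/m2.png',np.hstack([cv2.resize(im,(400,300)),cv2.resize(im2,(400,300))]))
E
```

```text
False
6.075 [0.68092637 0.01997971 0.01956948] 23.42660159687153 [-0.74872708  0.47455747  1.69893032]
23.656475686387026 [-0.19594001  0.37644424 -2.43018158]
10.5083 [ 0.42221603 -0.32173327  0.14002153] [-1.79990349e+02  6.36552641e-03 -8.23703508e+01] [ 42.38109839  28.31587319 -12.61536715 110.38953071   8.85309442
  42.21331686 -57.71565134]
```

View pics/m2.png

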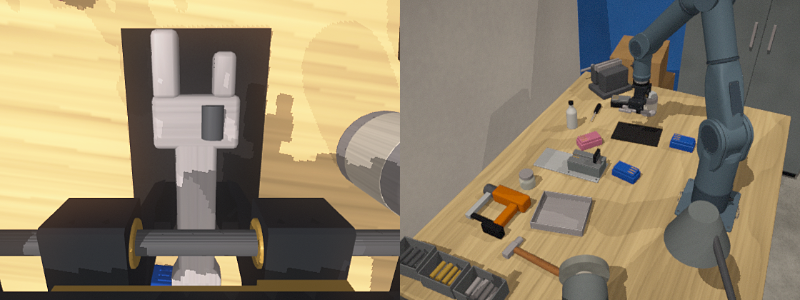

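```bash
python3 - <<'E'
from h import *
print(manip.servo_line([.422,-.322,.0145],max_speed=.07,f_stop=6)); print(manip.observe()['tool_pos'])
manip.gripper_to(.5,30); 
manip.servo_line([.422,-.322,.13],max_speed=.12)
im=grab('wrist','w3')
c,s=np.cos(np.radians(3)),np.sin(np.radians(3))
D=lambda x,z,y=0:[.608+c*x-s*y,.0178+s*x+c*y,z]
manip.move_to(D(-.165,.2),[180,0,-87]); manip.gripper_to(0,10)
manip.servo_line(D(-.165,.094),max_speed=.12)
o=manip.observe(); print(o['time'],o['tool_pos'],o['ft_force'])
im2=grab('side','s3'); 
cv2.imwrite('pics/m3.png',np.hstack([cv2.resize(im,(400,300)),cv2.resize(im2[150:330,200:440],(400,300),interpolation=cv2.INTER_CUBIC)]))
E
```

```text
False
[ 0.42222843 -0.32216625  0.01480748]
17.1583 [0.44370708 0.00921188 0.09449714] [-0.86568174  0.02572832 -0.1591492 ]
```

View pics/m3.png

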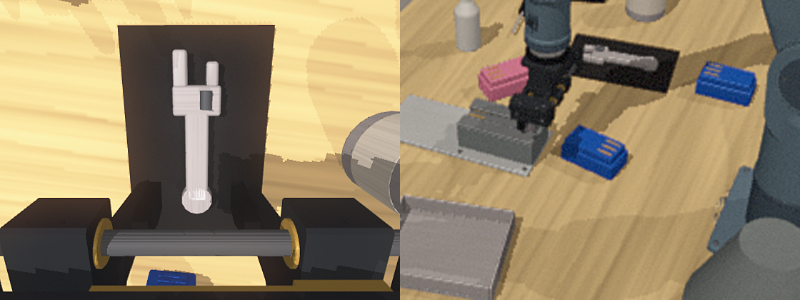

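The wrench lies wholly on the mat, and the closed fingers stand behind the tab. Next is a slow push.

```bash
python3 - <<'E'
from h import *
c,s=np.cos(np.radians(3)),np.sin(np.radians(3))
D=lambda x,z,y=0:[.608+c*x-s*y,.0178+s*x+c*y,z]
def st(t):
    o=manip.observe(); d=np.array(o['tool_pos'])-D(0,0); print(t,round(o['time'],2),'dockx',round(d[0]*c+d[1]*s,4),np.round(o['ft_force'],1))
st('start')
for x in (-.13,-.10,-.07,-.045):
    r=manip.servo_line(D(x,.094),max_speed=.035,f_stop=25); st(r)
    if r: break
else:
    r=manip.servo_line(D(-.008,.094),max_speed=.025,f_stop=18); st(r)
manip.hold(.3); st('held')
im=grab('side','s4'); im2=grab('top','t4')
cv2.imwrite('pics/m4.png',np.hstack([cv2.resize(im[150:330,150:390],(400,300),interpolation=cv2.INTER_CUBIC),cv2.resize(im2[100:220,200:360],(400,300),interpolation=cv2.INTER_CUBIC)]))
E
```

```text
start 17.21 dockx -0.1644 [ 0.4 -1.  -0.3]
False 18.36 dockx -0.1313 [-4.8  0.   2.8]
False 19.37 dockx -0.1012 [-7.7 -0.3  3.1]
False 20.38 dockx -0.0719 [-8.5 -0.7  6.5]
False 21.24 dockx -0.0472 [-9.9  1.2  7.1]
True 22.15 dockx -0.0308 [-10.2  -0.1   6.6]
held 22.45 dockx -0.032 [-10.1  -0.8   7.4]
```

View pics/m4.png

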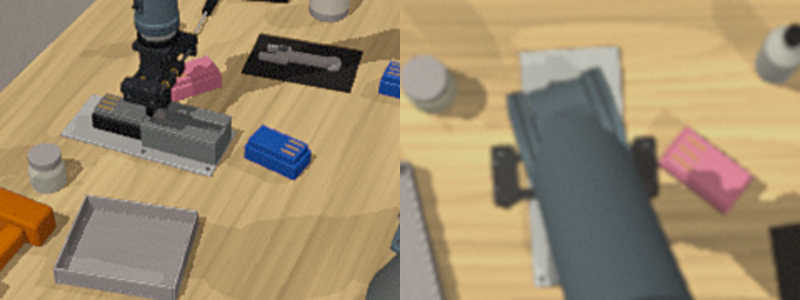

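```bash
python3 - <<'E'
from h import *
c,s=np.cos(np.radians(3)),np.sin(np.radians(3))
D=lambda x,z,y=0:[.608+c*x-s*y,.0178+s*x+c*y,z]
def st(t):
    o=manip.observe(); d=np.array(o['tool_pos'])-D(0,0); print(t,round(o['time'],2),'dockx',round(d[0]*c+d[1]*s,4),np.round(o['ft_force'],1))
for x in (-.029,-.027,-.025,-.023,-.021,-.019,-.017):
    r=manip.servo_line(D(x,.094),max_speed=.02,f_stop=30); st(r)
    o=manip.observe()['ft_force']
    if r or np.hypot(o[0],o[1])>24: break
im=grab('side','s5'); cv2.imwrite('pics/s5b.png',cv2.resize(im[170:300,160:340],(800,578),interpolation=cv2.INTER_CUBIC))
E
```

```text
False 22.8 dockx -0.0322 [-10.2   0.4   1.9]
False 23.05 dockx -0.0301 [-9.1 -0.1  1.5]
False 23.3 dockx -0.0285 [-10.8   0.    2.2]
False 23.55 dockx -0.0284 [-17.4   0.4  10. ]
False 23.8 dockx -0.0284 [-23.3  -0.8  15.7]
False 24.05 dockx -0.0283 [-30.4   0.5  22.6]
```

View pics/s5b.png

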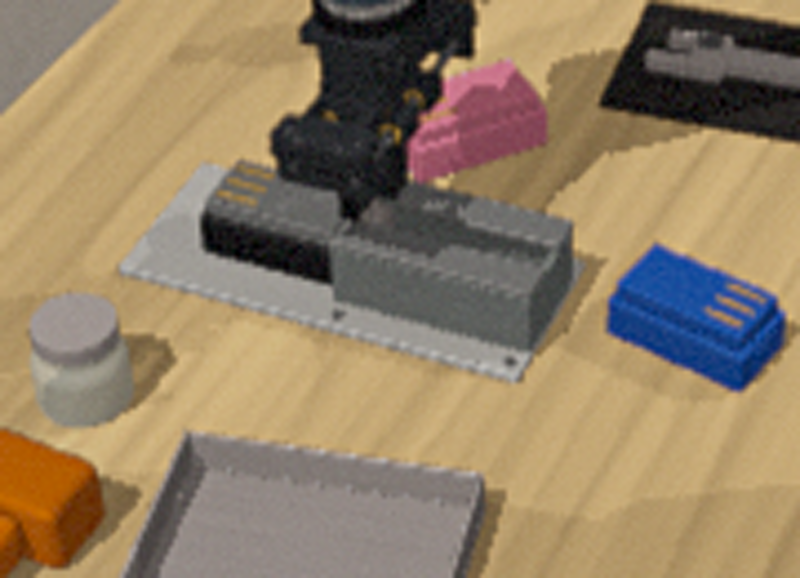

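The stop is hard at dock x −0.0284: force rises with no further travel, so the stroke end is reached, and the pack is on the plate. I'll back off slowly and look at the pack from the wrist.

```bash
python3 - <<'E'
from h import *
c,s=np.cos(np.radians(3)),np.sin(np.radians(3))
D=lambda x,z,y=0:[.608+c*x-s*y,.0178+s*x+c*y,z]
manip.servo_line(D(-.16,.094),max_speed=.05)
manip.servo_line(D(-.16,.2),max_speed=.15)
manip.gripper_to(1,25)
manip.move_to(D(.05,.24,-.03),[180,0,-87])
im=grab('wrist','w6'); o=manip.observe(); print(o['time'],o['tool_pos'],o['ee_rot'],o['joint_pos'])
cv2.imwrite('pics/w6b.png',cv2.resize(im,(800,600),interpolation=cv2.INTER_CUBIC))
grab('top','t6')
E
```

```text
30.1667 [ 0.65808957 -0.00912671  0.23959036] [ 1.79903238e+02  9.60477395e-03 -8.69608906e+01] [  7.70593205  33.00101097 -16.09186778  86.30039288   9.81161044
  62.18313525 -97.48415362]
```

View pics/w6b.png

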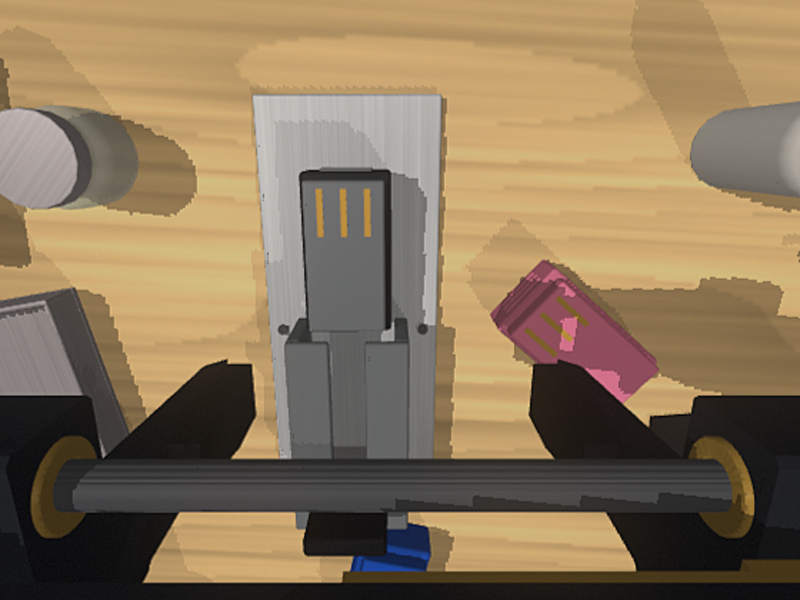

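Grey pack top: front edge about (304–388,180), rear about (308–385,330). The slide tab is back at rest at (345,535).

```bash
python3 - <<'E'
from h import *
c,s=np.cos(np.radians(3)),np.sin(np.radians(3))
def dk(q): d=q-np.array([.608,.0178]); return np.round([d[0]*c+d[1]*s,-d[0]*s+d[1]*c],4)
f=lambda u,v,z:w('w6',u*.7,v*.7,z)
for n,u,v,z in [('TL',305,180,.056),('TR',387,180,.056),('BR',385,330,.056),('BL',308,330,.056),('frontblackL',301,174,.042),('frontblackR',390,173,.042),('plateL',254,96,.008),('plateR',441,96,.008),('mouthL',287,342,.064),('mouthR',409,342,.064),('tab',345,520,.114)]:
    q=f(u,v,z); print(n,q.round(4),'dock',dk(q))
E
```

```text
TL [0.71   0.0467] dock [0.1034 0.0235]
TR [ 0.7127 -0.004 ] dock [ 0.1034 -0.0272]
BR [ 0.6141 -0.0076] dock [ 0.0047 -0.0256]
BL [0.6113 0.0443] dock [0.0047 0.0263]
frontblackL [0.7127 0.0515] dock [0.1063 0.0282]
frontblackR [ 0.7163 -0.0056] dock [ 0.1069 -0.0291]
plateL [0.7607 0.0893] dock [0.1562 0.0635]
plateR [ 0.7674 -0.0376] dock [ 0.1562 -0.0637]
mouthL [0.6052 0.0569] dock [-0.0008  0.0392]
mouthR [ 0.6094 -0.0238] dock [-0.0008 -0.0416]
tab [0.5083 0.0115] dock [-0.0999 -0.0011]
```

```bash
python3 - <<'E'
from h import *
Rt=[180,0,-88]
st=lambda t:(lambda o:print(t,round(o['time'],2),o['tool_pos'].round(4),round(o['finger_gap']*88,1),o['ft_force'].round(1)))(manip.observe())
manip.move_to([.662,.0198,.12],Rt)
print(manip.servo_line([.662,.0198,.024],max_speed=.08,f_stop=8)); st('down')
manip.gripper_to(0,35); st('grip')
manip.servo_line([.664,.0199,.0255],max_speed=.03); 
manip.servo_line([.684,.0209,.028],max_speed=.05); st('out')
manip.servo_line([.684,.0209,.15],max_speed=.12); st('up')
manip.servo_line([.501,.291,.15],[180,0,-77],max_speed=.15); st('over')
im=grab('wrist','w7');im2=grab('side','s7')
cv2.imwrite('pics/m7.png',np.hstack([cv2.resize(im,(400,300)),cv2.resize(im2[100:400,120:520],(400,300))]))
E
```

```text
False
down 32.12 [0.6625 0.0198 0.0246] 88.3 [ 0.3  0.1 -0.3]
grip 32.66 [0.6621 0.0203 0.0242] 59.4 [-0.6  0.5  1.6]
out 33.46 [0.684  0.0209 0.0278] 59.7 [ 0.3  1.3 -4. ]
up 34.62 [0.6833 0.0208 0.1489] 59.8 [-0.3  0.8 -3.8]
over 36.95 [0.5015 0.2903 0.15  ] 59.9 [-0.7  0.1 -3.7]
```

View pics/m7.png

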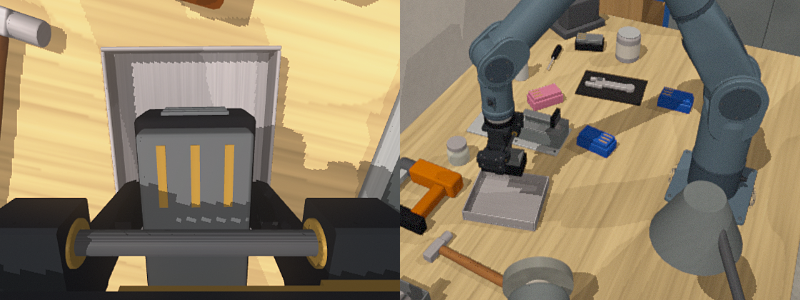

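The pack is held upright, centred over the tray and aligned with it. Lowering.

```bash
python3 - <<'E'
from h import *
st=lambda t:(lambda o:print(t,round(o['time'],2),o['tool_pos'].round(4),round(o['finger_gap']*88,1),o['ft_force'].round(1)))(manip.observe())
print(manip.servo_line([.501,.291,.0205],max_speed=.07,f_stop=5)); st('low')
manip.gripper_to(.9); st('open')
manip.servo_line([.501,.291,.2],max_speed=.12)
im=grab('wrist','w8')
manip.move_to([.45,-.32,.35],[180,0,-82]); st('away')
manip.hold(.3)
a=grab('top','t8'); b=grab('side','s8')
cv2.imwrite('pics/m8.png',np.vstack([np.hstack([cv2.resize(im,(400,300)),cv2.resize(a[60:300,100:480],(400,300))]),cv2.resize(b[110:380,60:480],(800,300))]))
E
```

```text
False
low 39.05 [0.5012 0.2911 0.0208] 60.0 [-0.2 -0.4 -3. ]
open 39.52 [0.5011 0.2911 0.0206] 79.3 [ 0.3  0.5 -1.2]
away 43.47 [ 0.4507 -0.3189  0.3497] 79.3 [-0.1  0.5 -0.2]
```

View pics/m8.png

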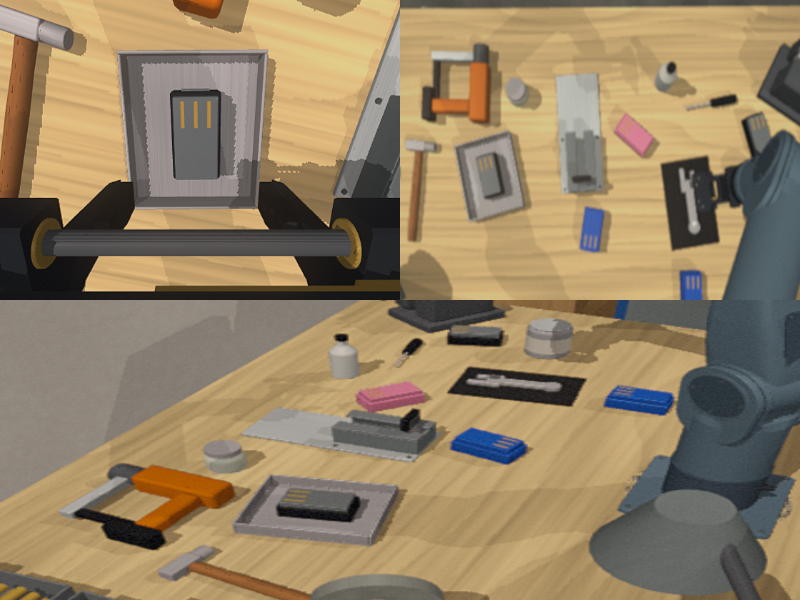

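The last pictures show the pack lying flat and upright in the middle of the tray, the wrench on the mat and the slide back at rest. The other items are where they were.

```bash
python3 -c "
from cell import manip
manip.close_job()"
```

```text
the job is handed in; nothing more can be done
```

The job is done and handed in, after about 44 s of robot time against the 72 s limit.

1. **Wrench:** I laid it flat on the rubber mat, and it lies wholly on the mat.
2. **Slide:** I pushed it slowly to its hard end stop. The wrist force on the tab was about 30 N sideways and 23 N upward at the stop. A first push stopped about 2.5 mm short, because the force limit I had set cut in, so I finished the stroke with a second push. The slide sprang back and the pack stayed on the landing plate.
3. **Pack:** I gripped it across its width, drew it clear of the mouth and set it upright in the middle of the tray. It never came near the wrench.

**Last checks:** the final top, side and wrist pictures show the pack right way up in the tray, the wrench on the mat and the tab at the rear. By eye the other items look unmoved; I did not measure them. One reading disagreed: a wrist-camera point put the tab about 20 mm ahead of its rest position. I took that as the tab's front face, because the top and side pictures show it back at rest.

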